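# Clamp a cutter blank with the inner knob of a nested dial

### The arm

A 7-joint arm with a two-finger parallel gripper is mounted at the origin on the work surface. World frame = base frame: x ahead of the robot, y to its left, z up, the work surface at z = 0. Lengths are in m, angles in rad, forces in N, time in s.
With the tool pointing down it reaches from about 0.4 to 0.85 m from the base axis. Payload 4.5 kg.
Tool frame: the origin (TCP) lies midway between the tips of the shut fingers; the grasp point (between the pads) lies 19 mm behind it; x points along the fingers, y is the direction in which the jaws open and shut, and the axes are right-handed (so a half turn about x gives the same grasp; the last joint's range is limited). The gripper opens to 85 mm and grips with 20 to 120 N. Pads are 22 mm wide; open, the fingers measure 114 mm over their backs; the gripper's body (76 mm by 85 mm) begins 54 mm behind the grasp point. The pads swing forward as they close: fully open they stand 13 mm farther back than shut.
Start: joints at [0.034, 0.689, -0.195, 1.565, 0.157, 0.902, -0.215], TCP at [0.625, 0, 0.231] pointing down, gripper open.
Joint ranges: [-3.01, 3.01], [-0.46, 2.08], [-1.47, 1.51], [0.13, 2.56], [-1, 4.14], [0.04, 2.09], [-2.66, 2.66]. Speed limits (rad/s): [2.57, 2.57, 3.14, 3.14, 3.14, 3.14, 3.14].

### API

Orientations are given as a rotation vector (axis times angle).
In Python, from station import env gives the robot as it stands. The module is installed in compiled form; this text tells all that it offers.
- The arm moves only by the shell command python3 -m inch 'ROWS' [FORCE]. ROWS is JSON, one flat list of numbers, 5 for each row, row after row: the opening, from -1 (shut) to 1 (fully open), so that 0 is half open, then the shift along the tool's x, y, z in m, then the turn about the tool's x in rad. A call has 1 to 5 rows; each row shifts and turns the commanded pose from where the row before left it, along the tool's axes as they then stand; what a row does not reach is not made up. A row lasts 1/12 s, in which the tool goes at most 41.7 mm and 7.16 degrees, less where a joint would pass 70% of its speed; a pose out of reach is approached as far as the arm can. A call with a gripper value outside its range is refused whole. The fingers move at their own pace and stop on an object; FORCE is the grip in N (left out, the last holds). Time passes only in rows, so rows that do not move let the fingers close. It gives the time, the measured TCP pose, the force and the opening at its end, in the units of the state.
- env.get_obs(): the state, without advancing time (a new reading comes with each control period).
- env.get_image(name): name is "scene" or "side" or "wrist"; returns the picture (384x512x3 uint8, red, green, blue); there is no depth.
- env.camera_model(name): a dict with "fx", "fy", "cx", "cy" (pixels), "k1" (the pictures are not rectified: a ray, as slopes to the right and down, at radius r is drawn at 1 + k1 r^2 times it, then the intrinsics apply), "world_from_camera" (4x4, takes a point from camera to world coordinates). Camera axes: x right, y up, looking along -z (the intrinsics and any distortion apply to the point x, -y, -z); pixel columns grow to the right and rows downward; lengths in m; the calibration is good to about 2 mm. A picture is of the moment at which its call begins: read the wrist's pose just before it. camera_model takes no time and is no camera call; for the wrist camera it gives the pose at the moment of the call.
- env.job_done(): hands the job in, once; it reports no verdict.
Trained networks look in the newest picture that a camera, given by its name, has taken for a name from the list of things; names that differ only in an ending like _2 or _b are one class to them, and where a whole thing is asked for, a point or a joint stands for the part that bears it (a point fixed in the world has none). Each returns a list of dicts, best first, with "confidence" (0 to 1); they miss things now and then, are a little off and sometimes report something else, mostly with a low value. They report only what shows in the picture. A call takes as long as a camera call. They do not tell look-alikes from the thing itself.
- env.look_for(target, camera): "extent" ([centre column, centre row, width, height] in pixels, round what is visible of it).
- env.landmark_of(target, camera): "at" ([column, row] in pixels: a listed point, or the origin of a listed thing).
The state is a dict: "time_s": time; "q": joint angles; "joint_vel": joint speeds; "joint_efforts": joint torques, N m; "ee_pos": TCP position; "tool_rot": TCP orientation; "force": force on the tool from outside, world axes, zero at the start; "moment": the same for the moment, N m; "width": finger opening in m.
Only numpy, scipy, OpenCV 4.12 (cv2) and the standard library are available. Lean on these libraries where they do the work, as an engineer would, in place of code of your own. Each camera call takes 0.05 s, during which the arm holds its last target.

### The job

Take the plain flat-topped steel blank out of the wooden rack and stand it upright between the jaws of the grinding fixture. Then turn only the small inner knob of the fixture's nested dial clockwise until the jaw holds the blank snugly at about 20 N, without straining it, and let go. The graduated outer ring has been zeroed, so do not drag it round, do not push the jaw itself, and leave the other cutters in the rack.

Things in the scene. Friction and masses are not known exactly. Their poses are not given: they have to be found in the camera images.
- fixture: Fixed green grinding fixture. Base plate 110 (x) x 230 (y) x 20 mm, origin at the centre of its underside. On its -y half a housing 90 x 90 mm (centre x 0, y -65) rises to z 47 mm and carries the nested dial. On the base plate's top (z 20 mm), on the line x = 0, stand two jaws that face each other: the sliding jaw and the fixed anvil; their tops are at z 47 and 48 mm.
- jaw: Sliding steel jaw, 26 mm wide (x); closes along the fixture's +y, 6 mm per rad of inner knob, travel 0 (start, open) to 18 mm. Origin on its face at pocket floor height, mid-width; fixture y 25 mm when open. It pushes the loose blank along the floor until it meets the anvil after 7 to 15 mm (1.2 to 2.5 rad); its face is stiffly sprung: from there the squeeze grows about 13 N per 0.1 rad. It has to be felt.
- pocket (a point): Point on the pocket floor 13 mm before the open jaw's face (fixture x 0, y 38, z 20 mm), axes as the fixture's: a blank stood here, its axis within about 3 mm, clears jaw and anvil. The anvil, a fixed steel block 34 mm wide and 28 mm high, has its face, looking to -y, anywhere from fixture y 50 to 58 mm: different every time and not reported.
- knob_top (a point): Centre of the inner knob's top, on the dial's vertical axis (fixture x 0, y -65, z 89 mm). The knob is a black bar 24 long, 12 thick, 26 mm high on a round skirt 28 mm across, 4 mm high. This point's x axis runs along the bar and turns with it; the flat sides face its +y and -y. Grip the flats with the fingertips kept above the ring's top face, 30 mm below this point.
- fine_knob (a joint): Turn of the inner knob, rad: 0 at the start (bar along the fixture's x), grows clockwise from above, to 3.0. Turning it freely takes 0.18 N m; each 0.06 N m more is 10 N of squeeze, so 20 N at 0.30 N m. Halted, friction shifts the reading: judge the rise over halted readings taken while it ran free (0.08 to 0.1 N m is 15 to 20 N). Its friction holds up to 30 N at the jaw when let go.
- scale_ring (a joint): Turn of the graduated outer ring around the inner knob, rad, positive clockwise from above; starts anywhere, turns independently and very lightly (0.012 N m). Aluminium disc 62 mm across, 12 mm thick, its flat top 59 mm above the fixture's underside, right under the knob's skirt; touching it drags it.
- ring_mark (a point): A mark on the ring's top face, 30 mm from the dial's axis.
- rack: Fixed wooden block 50 (x) x 200 (y) x 35 mm high, origin at the centre of its underside, four blind holes 20 mm wide in a row along its y axis at -67.5, -22.5, 22.5 and 67.5 mm, floors 10 mm above its underside.
- blank: The blank: plain steel cylinder 18 mm in diameter, 80 mm high, flat top, about 0.15 kg, standing in one of the rack's holes (25 mm deep, 55 mm sticks out). Origin at the centre of its underside, z up its axis.
- cutter_cone: Bystander in the rack: 18 mm shank with a conical point, 78 mm high. Origin at the centre of its underside.
- cutter_step: Bystander in the rack: 18 mm shank stepped down to a 9 mm pin, 80 mm high. Origin at the centre of its underside.
- cutter_ball: Bystander in the rack: 18 mm shank, narrow neck, 20 mm button head, 76 mm high. Origin at the centre of its underside.
Mind the look-alikes: they are no part of the job. What is shaped like the blank but pink is not meant.

How it is judged:
On the way, in this order (a step that is already met when the one before it is completed fails the run):
1. the blank stands upright between the jaws, let go (x of blank in the frame of fixture between -0.01 and 0.01 m and y of blank in the frame of fixture between 0.03 and 0.06 m and z of blank in the frame of fixture between 0.016 and 0.024 m and angle between blank's own z axis and vertical below 0.2 rad and contact force between the fingers and blank below 0.1 N), for 0.2 s.
2. the knob has been turned until the jaw squeezes the blank with more than 8 N (x of blank in the frame of fixture between -0.01 and 0.01 m and y of blank in the frame of fixture between 0.03 and 0.06 m and z of blank in the frame of fixture between 0.016 and 0.024 m and contact force between jaw and blank above 8 N), for 0.2 s.
At the end, for the whole second after the job is handed in: The blank stands upright (within 0.08 rad) and still on the pocket floor between jaw and anvil, within 10 mm of the fixture's x = 0 line, and the jaw squeezes it with 8 to 45 N; the outer ring's mark is within 4 mm of where it started (all of step 2 and angle between blank's own z axis and vertical below 0.08 rad and contact force between jaw and blank below 45 N and linear speed of blank below 0.01 m/s and distance of ring_mark from where it was at the start of the episode below 0.004 m); the robot touches nothing.
It fails at once if the zeroed scale ring is dragged round (its mark moves more than 4 mm, about 8 degrees) (distance of ring_mark from where it was at the start of the episode above 0.004 m).
It fails at once if the jaw squeezes the blank with more than 45 N (contact force between jaw and blank above 45 N).
It fails at once if the robot pushes the jaw itself with more than 15 N instead of turning the knob (contact force between any of the fingers, the arm and jaw above 15 N).
It fails at once if another cutter is taken out of its hole or knocked about (moved more than 20 mm) (distance of any of cutter_cone, cutter_step, cutter_ball from where it was at the start of the episode above 0.02 m).
It also fails if it takes over 72 s, if anything falls off the work surface, if the arm or the gripper's body presses on something with over 40 N, if the wrist force passes 120 N, or if a joint passes its speed limit or range.

## Working session

There is one attempt and no reset: what is moved stays moved. The work goes in short steps, Python scripts to look and compute and a shell command to move; the robot and the scene stay as the last step left them, time stands still between calls to the robot, and variables do not carry over. Pictures are saved under pics/ and viewed, and the job is handed in when it is done.

```bash
mkdir -p pics; python3 - <<'E'
from station import env
import cv2
o=env.get_obs(); print({k:o[k] for k in o})
for c in ["scene","side","wrist"]:
    im=env.get_image(c); cv2.imwrite(f"pics/{c}0.png",im[:,:,::-1])
    m=env.camera_model(c); print(c,m)
    for t in ["blank","fixture","rack","knob_top","pocket","ring_mark","jaw","cutter_cone","cutter_step","cutter_ball"]:
        pass
print(env.get_obs()["time_s"])
E
```

```text
{'time_s': 0.0, 'q': array([ 0.03376646,  0.69001632, -0.19449666,  1.56636775,  0.15733777,
        0.90249198, -0.21508753]), 'joint_vel': array([ 0.00017776,  0.00092744, -0.0019218 ,  0.00034004, -0.00029754,
       -0.00262613, -0.0014604 ]), 'joint_efforts': array([ 1.13546095e-03, -5.39627159e+01, -1.26661520e+00, -1.58547074e+01,
        9.07521317e-03,  9.41080711e-03,  5.53111545e-05]), 'ee_pos': array([ 6.24339476e-01, -4.94918272e-05,  2.30457116e-01]), 'tool_rot': array([ 1.20807599,  1.21052383, -1.21056101]), 'force': array([0.47863249, 0.53453666, 0.12424731]), 'moment': array([-0.01278954, -0.06465493,  0.02549374]), 'width': 0.0856496689182362}
scene {'fx': 433.0361966328527, 'fy': 433.0361966328527, 'cx': 248.5119062995902, 'cy': 191.34372127147176, 'k1': -0.16780892380026105, 'world_from_camera': array([[-0.73560205, -0.42776391,  0.52526914,  1.00355696],
       [ 0.67737658, -0.45634044,  0.57698731,  0.61984375],
       [-0.0071128 ,  0.78023806,  0.62544222,  0.66855336],
       [ 0.        ,  0.        ,  0.        ,  1.        ]])}
side {'fx': 407.4852884767
[... 176 characters left out ...]
7,  0.35085288],
       [-0.32933329, -0.64823131,  0.68653897,  0.60163285],
       [ 0.008751  ,  0.72497452,  0.68872009,  0.61367684],
       [ 0.        ,  0.        ,  0.        ,  1.        ]])}
wrist {'fx': 331.48351243423, 'fy': 331.48351243423, 'cx': 250.7639308861984, 'cy': 192.7476098070979, 'k1': -0.03561238426950962, 'world_from_camera': array([[ 9.99998404e-01, -2.35581322e-04,  1.77107784e-03,
         6.24404180e-01],
       [-3.13269279e-04,  9.52794123e-01,  3.03616964e-01,
         7.95889965e-02],
       [-1.75899905e-03, -3.03617034e-01,  9.52792528e-01,
         3.73577642e-01],
       [ 0.00000000e+00,  0.00000000e+00,  0.00000000e+00,
         1.00000000e+00]])}
0.15
```

View pics/scene0.png

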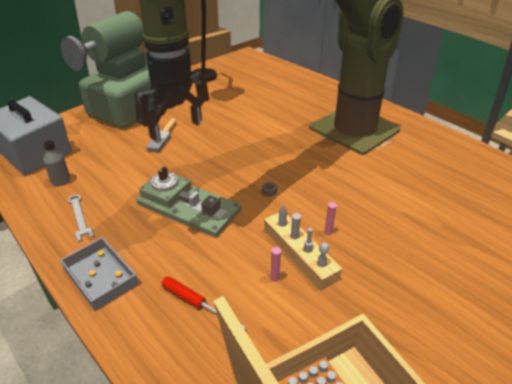

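View pics/side0.png

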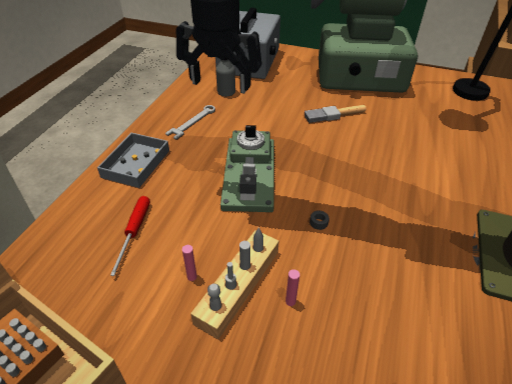

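View pics/wrist0.png

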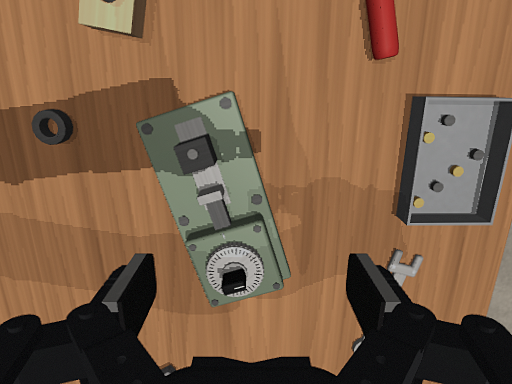

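The side view shows the rack running from (270,240) to (205,325). Grey parts, by top pixel: cone (258,232), plain flat-topped one (245,243), step (231,265), ball (215,288). The pink look-alikes are at (189,262) and (292,287). The fixture's dial is at (250,138).

```bash
cat > h.py <<'E'
import numpy as np, cv2
from scipy.spatial.transform import Rotation as R
from scipy.optimize import least_squares
from station import env
def proj(m,P):
    P=np.atleast_2d(P); T=np.linalg.inv(m["world_from_camera"]); c=P@T[:3,:3].T+T[:3,3]
    x=c[:,0]/-c[:,2]; y=-c[:,1]/-c[:,2]; s=1+m["k1"]*(x*x+y*y)
    return np.c_[m["fx"]*x*s+m["cx"], m["fy"]*y*s+m["cy"]]
def ray(m,uv):
    d=np.array([(uv[0]-m["cx"])/m["fx"],(uv[1]-m["cy"])/m["fy"]]); p=d.copy()
    for _ in range(20): p=d/(1+m["k1"]*(p@p))
    W=m["world_from_camera"]; v=W[:3,:3]@np.array([p[0],-p[1],-1]); return W[:3,3],v/np.linalg.norm(v)
def onz(m,uv,z):
    o,v=ray(m,uv); return o+v*(z-o[2])/v[2]
def tri(obs):
    A=np.zeros((3,3));b=np.zeros(3)
    for m,uv in obs:
        o,v=ray(m,uv);Q=np.eye(3)-np.outer(v,v);A+=Q;b+=Q@o
    return np.linalg.solve(A,b)
E
python3 - <<'E'
from h import *
M={c:env.camera_model(c) for c in ["scene","side","wrist"]}
print(R.from_rotvec(env.get_obs()["tool_rot"]).as_matrix().round(3))
for t in ["blank","cutter_cone","cutter_step","cutter_ball","rack","fixture","knob_top","pocket","ring_mark","jaw"]:
    ob=[]
    for c in M:
        r=env.landmark_of(t,c)[:3]
        print(t,c,[(np.round(x["at"],1).tolist(),round(x["confidence"],2)) for x in r])
        if r and r[0]["confidence"]>.5: ob.append((M[c],r[0]["at"]))
    if len(ob)>1: print("   ",tri(ob).round(4))
for c in ["scene","side"]:
    im=env.get_image(c)[:,:,::-1]
    a=(slice(190,300),slice(250,350)) if c=="scene" else (slice(220,340),slice(170,310))
    cv2.imwrite(f"pics/{c}crop.png",cv2.resize(im[a],None,fx=4,fy=4,interpolation=2))
E
```

```text
[[-0.001  1.     0.   ]
 [-0.     0.    -1.   ]
 [-1.    -0.001  0.   ]]
blank scene [([273.0, 281.0], 0.85), ([325.6, 229.5], 0.58), ([294.1, 244.0], 0.52)]
blank side [([243.9, 269.9], 0.77), ([291.6, 302.2], 0.59), ([195.8, 278.7], 0.53)]
blank wrist []
    [ 0.5306  0.1633 -0.0956]
cutter_cone scene [([279.0, 229.8], 0.62)]
cutter_cone side [([260.2, 254.2], 0.63)]
cutter_cone wrist []
    [0.4898 0.1558 0.0048]
cutter_step scene [([302.0, 259.3], 0.62)]
cutter_step side [([231.6, 294.6], 0.71)]
cutter_step wrist []
    [ 0.5111  0.2456 -0.0053]
cutter_ball scene [([321.3, 271.2], 0.47)]
cutter_ball side [([216.2, 312.1], 0.66)]
cutter_ball wrist []
rack scene [([303.9, 253.9], 0.69)]
rack side [([239.1, 283.7], 0.78)]
rack wrist []
    [0.5029 0.2366 0.0067]
fixture scene [([185.5, 203.9], 0.72)]
fixture side [([247.3, 173.1], 0.56), ([240.0, 285.6], 0.2)]
fixture wrist [([220.3, 201.7], 0.77)]
    [ 0.5898 -0.0496  0.008 ]
knob_top scene [([163.1, 166.1], 0.63)]
knob_top side [([248.1, 124.2], 0.52), ([250.0, 180.0], 0.44)]
knob_top wrist [([233.1, 289.4], 0.66)]
    [ 0.6071 -0.1041  0.0996]
pocket scene [([200.2, 207.1], 0.68)]
pocket side [([246.6, 178.9], 0.77)]
pocket wrist [([205.1, 175.2], 0.58)]
    [ 0.577  -0.0125  0.0202]
ring_mark scene [([147.0, 177.5], 0.71), ([291.5, 244.5], 0.71)]
ring_mark side [([245.7, 129.7], 0.81), ([258.3, 253.3], 0.65)]
ring_mark wrist [([251.5, 289.9], 0.79)]
    [ 0.6279 -0.142   0.0541]
jaw scene [([193.4, 202.3], 0.48)]
jaw side [([246.5, 176.0], 0.41)]
jaw wrist []
```

View pics/sidecrop.png

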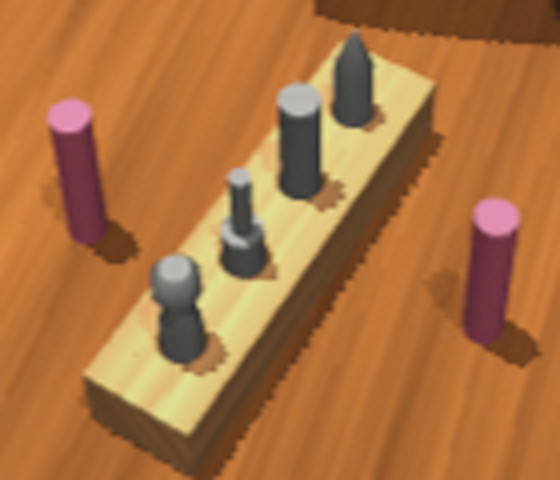

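View pics/scenecrop.png

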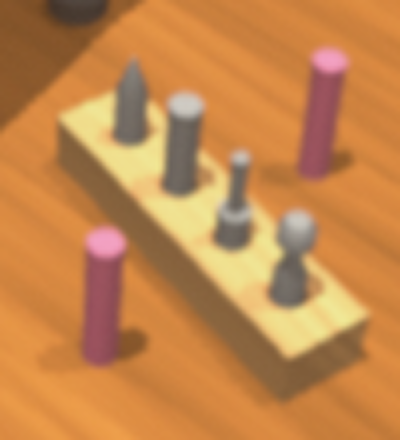

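The crops confirm the choice. The grey flat-topped cylinder is second from the cone end, top at side (244.7,245) and scene (296.5,216). The pink pegs stand free beside the rack.

```bash
python3 - <<'E'
from h import *
M={c:env.camera_model(c) for c in ["scene","side"]}
S=lambda x,y:(M["side"],(170+x/4-.4,220+y/4-.4)); C=lambda x,y:(M["scene"],(250+x/4-.4,190+y/4-.4))
for n,a,b in [("blank",S(299,100),C(186,104)),("cone tip",S(354,34),C(133,60)),("step",S(239,176),C(240,157)),("ball",S(175,268),C(297,232)),
 ("pinkA (side left)",S(71,116),C(106,243)),("pinkB",S(496,217),C(330,61)),("rack corner",S(190,432),C(368,318)),("rack L",S(85,378),C(289,357))]:
    p=tri([a,b]); print(n,p.round(4),[ (proj(m,p)[0]-uv).round(1).tolist() for m,uv in (a,b)])
for k,m,uv in [("rackS",)+S(435,85),("rackS",)+S(190,432),("rackS",)+S(85,378),("rackC",)+C(368,318),("rackC",)+C(289,357),("rackC",)+C(60,117)]: print(k,onz(m,uv,.035).round(4))
E
```

```text
blank [0.501  0.2091 0.0897] [[0.2, -0.5], [0.2, 0.4]]
cone tip [0.4925 0.1645 0.0857] [[0.2, -0.6], [0.3, 0.4]]
step [0.51   0.2526 0.0896] [[0.1, -0.4], [0.2, 0.3]]
ball [0.5197 0.2963 0.0799] [[-0.4, 1.0], [-0.5, -0.7]]
pinkA (side left) [0.5898 0.2407 0.0783] [[0.1, -0.2], [0.1, 0.2]]
pinkB [0.4113 0.2303 0.0791] [[0.1, -0.3], [0.1, 0.2]]
rack corner [0.5006 0.3326 0.0324] [[-0.2, 0.5], [-0.2, -0.3]]
rack L [0.5481 0.3238 0.033 ] [[0.2, -0.6], [0.3, 0.4]]
rackS [0.4613 0.1405 0.035 ]
rackS [0.5    0.3329 0.035 ]
rackS [0.5473 0.3259 0.035 ]
rackC [0.5029 0.3345 0.035 ]
rackC [0.5492 0.3237 0.035 ]
rackC [0.5106 0.1294 0.035 ]
```

```bash
python3 - <<'E'
import cv2
for c,a in [("wrist",(120,310,80,320)),("scene",(160,240,130,245)),("side",(115,215,210,290))]:
    im=cv2.imread(f"pics/{c}0.png")[a[0]:a[1],a[2]:a[3]]
    f=3 if c=="wrist" else 6
    if c=="wrist": im=cv2.imread("pics/wrist0.png")[80:315,120:310]; f=2.5
    cv2.imwrite(f"pics/fx_{c}.png",cv2.resize(im,None,fx=f,fy=f,interpolation=2))
E
```

```text
(no output)
```

View pics/fx_wrist.png

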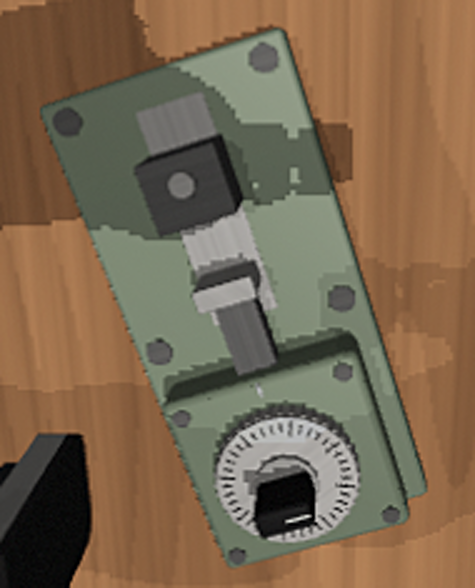

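View pics/fx_scene.png

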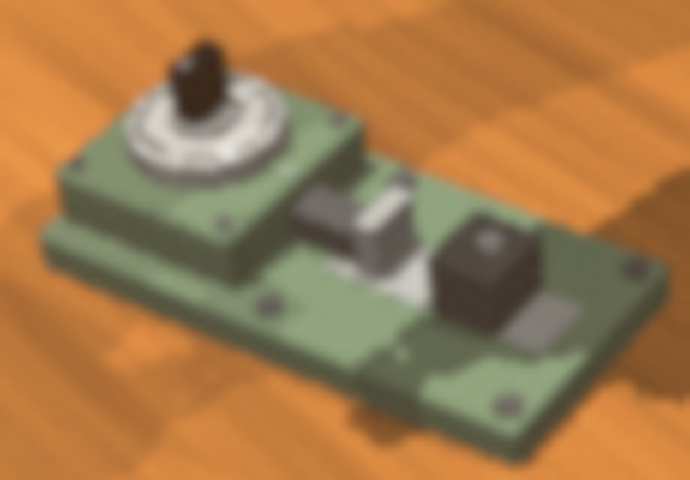

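View pics/fx_side.png

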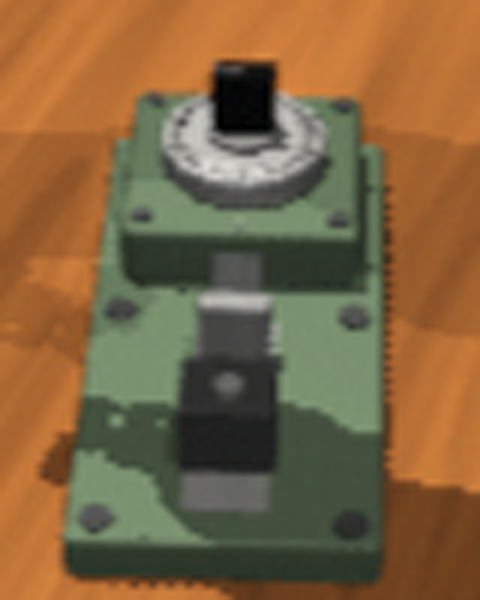

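```bash
python3 - <<'E'
from h import *
M={c:env.camera_model(c) for c in ["scene","side","wrist"]}
f={"wrist":lambda x,y:(120+x/2.5-.3,80+y/2.5-.3),"scene":lambda x,y:(130+x/6-.4,160+y/6-.4),"side":lambda x,y:(210+x/6-.4,115+y/6-.4)}
F=[("wrist",42,108,(-55,115,20)),("wrist",285,28,(55,115,20)),("wrist",426,494,(55,-115,20)),("wrist",408,522,(45,-110,47)),("wrist",230,567,(-45,-110,47)),("wrist",288,478,(0,-65,59)),
("scene",667,270,(-55,115,20)),("scene",518,450,(55,115,20)),("scene",42,232,(55,-115,20)),("scene",205,125,(0,-65,59)),
("side",66,540,(55,115,20)),("side",382,548,(-55,115,20)),("side",245,142,(0,-65,59))]
for sel in (["wrist"],["scene","side"],["wrist","scene","side"]):
    G=[g for g in F if g[0] in sel]
    def res(p,full=False):
        c,s=np.cos(p[2]),np.sin(p[2]); r=[]
        for k,x,y,P in G:
            P=np.array(P)/1000; w=[p[0]+c*P[0]-s*P[1],p[1]+s*P[0]+c*P[1],P[2]]
            r.append((proj(M[k],w)[0]-f[k](x,y))/(1.5 if k=="wrist" else 1))
        return np.array(r) if full else np.ravel(r)
    s=least_squares(res,[.59,-.05,.3],loss="soft_l1"); p=s.x
    print(sel,p.round(4)); print(res(p,1).round(1).tolist())
    c,sn=np.cos(p[2]),np.sin(p[2])
    for n,P in [("pocket",(0,38)),("knob",(0,-65))]: print(n,(p[0]+(c*P[0]-sn*P[1])/1e3).round(4),(p[1]+(sn*P[0]+c*P[1])/1e3).round(4))
E
```

```text
['wrist'] [ 0.5883 -0.0484  0.2953]
[[-1.1, -0.8], [0.2, -0.9], [0.9, 0.3], [1.1, 0.4], [-0.9, 1.2], [-0.1, 0.6]]
pocket 0.5772 -0.012
knob 0.6072 -0.1106
['scene', 'side'] [ 0.5867 -0.0477  0.298 ]
[[1.7, -0.7], [0.2, -1.9], [-0.7, 0.3], [0.8, -0.8], [-1.8, -0.2], [-0.2, 0.2], [-0.4, -1.5]]
pocket 0.5756 -0.0114
knob 0.6058 -0.1099
['wrist', 'scene', 'side'] [ 0.5877 -0.0482  0.297 ]
[[-1.6, -0.9], [-0.3, -1.1], [0.7, 0.1], [0.9, 0.2], [-1.1, 1.1], [-0.4, 0.4], [1.3, -0.6], [-0.3, -1.8], [-1.1, 0.4], [0.4, -0.7], [-2.1, -0.5], [-0.7, -0.0], [-0.7, -1.7]]
pocket 0.5766 -0.0118
knob 0.6067 -0.1103
```

```bash
python3 -m inch '[1,0.005,-0.018,-0.03,0, 1,0.005,-0.018,-0.03,0, 1,0.005,-0.018,-0.03,0, 1,0.005,-0.018,-0.03,0, 1,0.005,-0.018,-0.03,0]'; python3 -m inch '[1,0.01,-0.016,-0.03,0, 1,0.01,-0.017,-0.029,0.1, 1,0.01,0,0,0.1,1,0,0,0,0]'
```

```text
time_s: 2.17
ee_pos: [0.5342, 0.1513, 0.2063]
tool_rot: [1.21, 1.209, -1.209]
force: [0.8, 0.5, 0.0]
width: 0.0855
time_s: 2.5
ee_pos: [0.4996, 0.2115, 0.1749]
tool_rot: [1.351, 1.111, -1.355]
force: [-0.6, -0.0, 0.2]
width: 0.0855
```

```bash
cat > look.py <<'E'
from h import *
import sys
def tool():
    o=env.get_obs(); Rt=R.from_rotvec(o["tool_rot"]).as_matrix(); return o["ee_pos"],Rt,o
E
python3 - <<'E'
from look import *
p,Rt,o=tool(); print(p.round(4)); print(Rt.round(3))
m=env.camera_model("wrist"); im=env.get_image("wrist"); cv2.imwrite("pics/w1.png",im[:,:,::-1])
for c,P in [("top",(.501,.209,.09)),("cone",(.4925,.1645,.088)),("step",(.51,.2526,.09))]: print(c,proj(m,P).round(1))
E
```

```text
[0.4996 0.2115 0.1749]
[[-0.003  0.981 -0.196]
 [-0.    -0.196 -0.981]
 [-1.    -0.003  0.001]]
top [[254.7 204.5]]
cone [[255.  258.5]]
step [[255.4 143.7]]
```

View pics/w1.png

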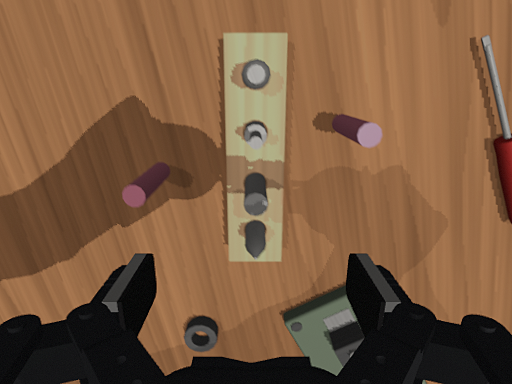

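The wrist view shows the flat grey top at (256,203), within 1.5 px of the prediction. The cone is at (255,252) and the step at (256,135). The fingers straddle the row, clear of the pink pegs.

```bash
python3 -m inch '[1,0.03,0.0027,0.001,0, 1,0.03,0,0,0, 1,0.03,0,0,0, 1,0.02,0,0,0, 1,0.012,0,0,0]' 40; python3 -m inch '[0,0,0,0,0, -0.5,0,0,0,0, -1,0,0,0,0, -1,0,0,0,0, -1,0,0,0,0]' 40;python3 -m inch '[-1,0,0,0,0, -1,0,0,0,0, -1,0,0,0,0]' 40
```

```text
time_s: 2.97
ee_pos: [0.5048, 0.2054, 0.0526]
tool_rot: [1.353, 1.107, -1.357]
force: [-0.3, 0.5, 0.4]
width: 0.0855
time_s: 3.38
ee_pos: [0.5054, 0.2078, 0.0556]
tool_rot: [1.357, 1.107, -1.353]
force: [0.3, -0.1, -0.3]
width: 0.0258
time_s: 3.63
ee_pos: [0.5034, 0.2081, 0.0552]
tool_rot: [1.354, 1.11, -1.355]
force: [-2.9, 0.5, 7.3]
width: 0.017
```

```bash
python3 -m inch '[-1,-0.01,0,0,0, -1,-0.02,0,0,0, -1,-0.025,0,0,0, -1,-0.025,0,0,0, -1,-0.01,0,0,0]' 40; python3 - <<'E'
from look import *
p,Rt,o=tool(); print(p.round(4),o["width"],o["force"]); 
m=env.camera_model("wrist")
for c in ["wrist","side"]: cv2.imwrite(f"pics/{c}2.png",env.get_image(c)[:,:,::-1])
E
```

```text
time_s: 4.05
ee_pos: [0.5064, 0.208, 0.1477]
tool_rot: [1.36, 1.106, -1.35]
force: [0.9, -0.0, -2.0]
width: 0.017
[0.5064 0.208  0.1477] 0.01697374709310195 [ 0.91105518 -0.03531607 -2.01775643]
```

View pics/wrist2.png

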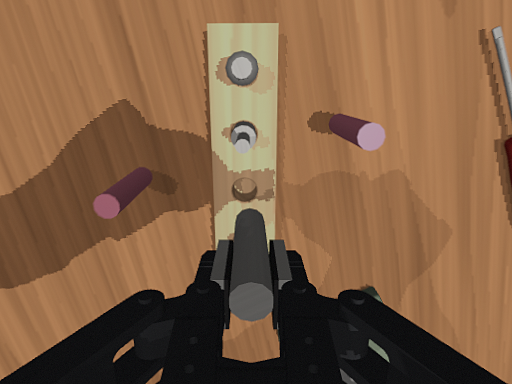

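View pics/side2.png

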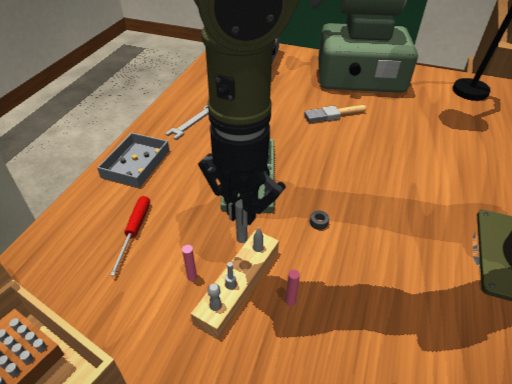

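```bash
python3 - <<'E'
from look import *
m=env.camera_model("wrist"); p,Rt,o=tool(); print(Rt.round(3).tolist())
for dx in (.0455,-.0345):
  for a,b in ((0,0),(.005,0),(0,.005)): print(dx,a,b,proj(m,p+Rt@[dx,a,b]).round(1))
W=m["world_from_camera"]; print((Rt.T@W[:3,:3]).round(3).tolist(), (Rt.T@(W[:3,3]-p)).round(4))
im=cv2.imread("pics/wrist2.png")[180:340,180:320]; cv2.imwrite("pics/w2c.png",cv2.resize(im,None,fx=4,fy=4,interpolation=2))
E
```

```text
[[0.005, 0.98, -0.199], [0.002, -0.199, -0.98], [-1.0, 0.004, -0.003]]
0.0455 0 0 [[252.  222.9]]
0.0455 0.005 0 [[260.1 222.9]]
0.0455 0 0.005 [[252.  230.4]]
-0.0345 0 0 [[252.6 303.7]]
-0.0345 0.005 0 [[265.6 303.7]]
-0.0345 0 0.005 [[252.6 314.5]]
[[0.001, 0.304, -0.953], [1.0, 0.0, 0.001], [0.0, -0.953, -0.304]] [-0.1429 -0.0006 -0.0795]
```

View pics/w2c.png

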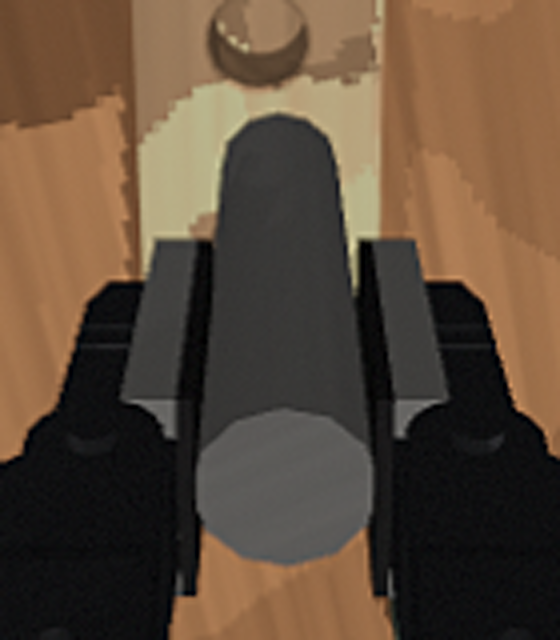

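Held upright, width 17 mm. The top is at (251,301) against (252.6,303.7) predicted, so the blank is within 1 mm of the tool axis.

```bash
python3 -m inch '[-1,-0.03,0,0,0, -1,0,0.016,0.028,0, -1,0,0.016,0.028,0, -1,0,0.016,0.029,0, -1,0,0.016,0.029,0]' 40; python3 -m inch '[-1,0,0.016,0.029,0, -1,0,0.016,0.029,0, -1,0,0.0165,0.029,0, -1,0,0,0,-0.1, -1,0,0,0,-0.1]';  python3 -m inch '[-1,0,0,0,-0.1,-1,0,0,0,-0.1,-1,0,0,0,-0.097,-1,0,0,0,0,-1,0,0,0,0]'; python3 - <<'E'
from look import *
m=env.camera_model("wrist"); p,Rt,o=tool(); print(p.round(4),Rt.round(3).tolist(),o["force"])
M={c:env.camera_model(c) for c in ["scene","side"]}
for c in ["wrist","side","scene"]:
    im=env.get_image(c)[:,:,::-1].copy(); cv2.imwrite(f"pics/{c}3.png",im)
E
```

```text
time_s: 4.57
ee_pos: [0.544, 0.0816, 0.1729]
tool_rot: [1.353, 1.109, -1.356]
force: [0.2, 0.1, -1.6]
width: 0.0174
time_s: 4.98
ee_pos: [0.5743, -0.0158, 0.1723]
tool_rot: [1.207, 1.209, -1.213]
force: [-1.2, 0.5, -2.0]
width: 0.0168
time_s: 5.4
ee_pos: [0.574, -0.012, 0.173]
tool_rot: [0.989, 1.336, -0.991]
force: [-0.8, 0.0, -2.5]
width: 0.017
[ 0.574 -0.012  0.173] [[-0.002, 0.957, 0.29], [0.0, 0.29, -0.957], [-1.0, -0.002, -0.001]] [-0.77397783  0.012641   -2.46083554]
```

View pics/wrist3.png

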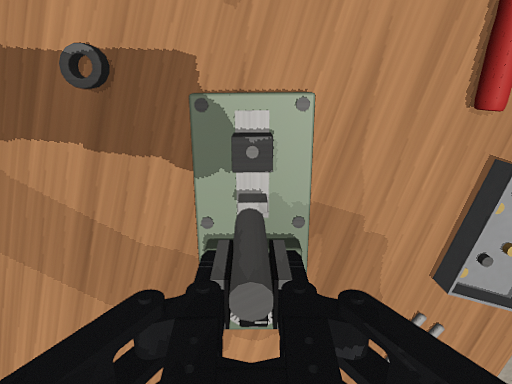

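```bash
python3 - <<'E'
import cv2
im=cv2.imread("pics/wrist3.png")[85:250,180:325]; cv2.imwrite("pics/w3c.png",cv2.resize(im,None,fx=4,fy=3.6,interpolation=2))
im=cv2.imread("pics/side3.png")[90:230,180:310]; cv2.imwrite("pics/s3c.png",cv2.resize(im,None,fx=4,fy=4,interpolation=2))
E
```

```text
(no output)
```

View pics/w3c.png

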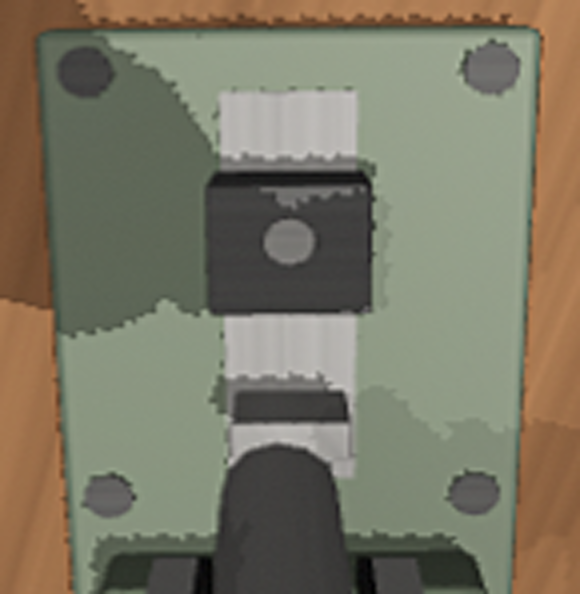

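View pics/s3c.png

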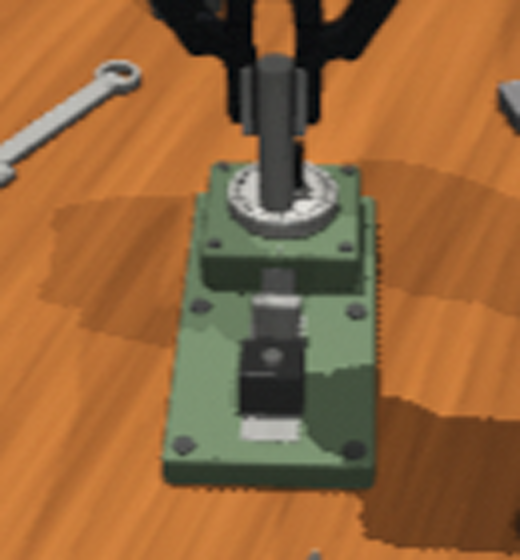

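```bash
python3 - <<'E'
from look import *
m=env.camera_model("wrist"); p,Rt,o=tool(); print(p.round(4))
g=lambda x,y:(180+x/4-.4,85+y/3.6-.4)
A=[("cornerL",40,30,.02),("cornerR",540,28,.02),("anvilL",206,312,.048),("anvilR",372,312,.048),("jawL top",231,422,.047),("jawR top",350,422,.047),("jaw foot L",233,393,.02),("jaw foot R",347,393,.02)]
fx=np.array([.5877,-.0482]);yw=.297;c,s=np.cos(yw),np.sin(yw);Rf=np.array([[c,-s],[s,c]])
P={}
for n,x,y,z in A:
    w=onz(m,g(x,y),z); P[n]=w; print(n,w.round(4),((w[:2]-fx)@Rf).round(4))
d=P["cornerR"]-P["cornerL"]; print("yaw",np.arctan2(d[1],d[0]),np.linalg.norm(d))
b=p+Rt@[.0455,-.0005,-.001]; print("blank bottom in fixture",((b[:2]-fx)@Rf).round(4))
E
```

```text
[ 0.5745 -0.0118  0.1737]
cornerL [0.5022 0.0449 0.02  ] [-0.0545  0.114 ]
cornerR [0.605  0.0766 0.02  ] [0.0531 0.1143]
anvilL [ 0.5551 -0.0043  0.048 ] [-0.0183  0.0515]
anvilR [0.5882 0.0058 0.048 ] [0.0163 0.0515]
jawL top [ 0.5677 -0.029   0.047 ] [-0.0135  0.0242]
jawR top [ 0.5922 -0.0216  0.047 ] [0.0121 0.0242]
jaw foot L [ 0.5675 -0.0305  0.02  ] [-0.0141  0.0228]
jaw foot R [ 0.5931 -0.0227  0.02  ] [0.0126 0.0228]
yaw 0.2993417605559966 0.10755712608172212
blank bottom in fixture [-0.0025  0.0396]
```

```bash
python3 -m inch '[-1,0.03,0.0017,0.002,0, -1,0.02,0,0,0, -1,0.015,0,0,0, -1,0,0,0,0, -1,0,0,0,0]'; python3 - <<'E'
from look import *
m=env.camera_model("wrist"); p,Rt,o=tool(); print(p.round(4),o["force"])
for c in ["wrist","side","scene"]:
    im=env.get_image(c)[:,:,::-1].copy(); cv2.imwrite(f"pics/{c}4.png",im)
im=cv2.imread("pics/wrist4.png")[60:330,150:350]; cv2.imwrite("pics/w4c.png",cv2.resize(im,None,fx=3,fy=2.2,interpolation=2))
b=cv2.imread("pics/side4.png")[120:230,190:300];a=cv2.imread("pics/scene4.png")[130:240,140:250]
cv2.imwrite("pics/ss4.png",cv2.resize(np.hstack([b,a]),None,fx=3.5,fy=3.5,interpolation=2))
E
```

```text
time_s: 5.97
ee_pos: [0.5766, -0.0131, 0.1088]
tool_rot: [0.987, 1.336, -0.989]
force: [0.5, 0.2, -2.4]
width: 0.017
[ 0.5766 -0.0131  0.1088] [ 0.46550417  0.17584537 -2.38154994]
```

View pics/w4c.png

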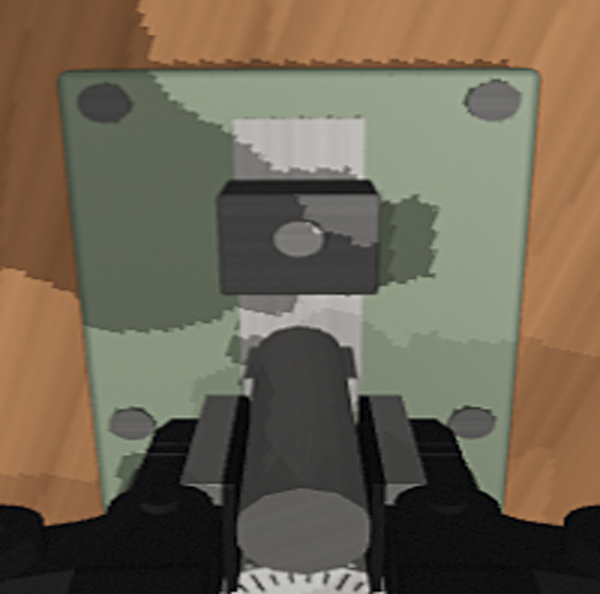

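View pics/ss4.png

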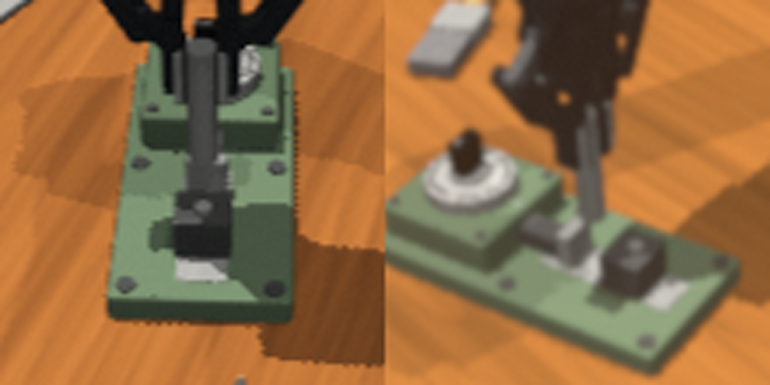

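```bash
python3 - <<'E'
from look import *
m=env.camera_model("wrist"); p,Rt,o=tool()
g=lambda x,y:(150+x/3-.4,60+y/2.2-.4)
fx=np.array([.5877,-.0482]);yw=.298;c,s=np.cos(yw),np.sin(yw);Rf=np.array([[c,-s],[s,c]])
for n,x,y,z in [("cornerL",60,70,.02),("cornerR",540,70,.02),("anvilL",218,293,.048),("anvilR",380,293,.048),("blank far edge",300,327,p[2]-.0455),("blank top c",303,530,p[2]+.0345),("anvil mid",299,293,.048)]:
    w=onz(m,g(x,y),z); print(n,((w[:2]-fx)@Rf).round(4))
b=p+Rt@[.0455,-.0005,-.001]; print("blank bottom",((b[:2]-fx)@Rf).round(4))
E
```

```text
cornerL [-0.0533  0.1137]
cornerR [0.0549 0.1136]
anvilL [-0.0172  0.0506]
anvilR [0.018  0.0505]
blank far edge [0.0006 0.0462]
blank top c [0.0011 0.0381]
anvil mid [0.0004 0.0506]
blank bottom [0.0007 0.0374]
```

Blank centre is at about fixture (0.3, 38.6) mm. The gap is about 4.4 mm to the anvil and 4.6 mm to the jaw, so I lower it.

```bash
python3 -m inch '[-1,0.015,0,0,0, -1,0.015,0,0,0, -1,0.009,0,0,0, -1,0,0,0,0, -1,0,0,0,0]'; python3 -m inch '[-1,0.001,0,0,0,-1,0,0,0,0,-1,0.001,0,0,0,-1,0,0,0,0]'
```

```text
time_s: 6.53
ee_pos: [0.5772, -0.0132, 0.0707]
tool_rot: [0.988, 1.335, -0.988]
force: [0.2, -0.5, -1.6]
width: 0.0171
time_s: 6.87
ee_pos: [0.5773, -0.0133, 0.0687]
tool_rot: [0.988, 1.335, -0.987]
force: [-0.2, -0.3, -2.2]
width: 0.0171
```

```bash
python3 -m inch '[-1,0.001,0,0,0,-1,0,0,0,0,-1,0.001,0,0,0,-1,0,0,0,0]'
```

```text
time_s: 7.2
ee_pos: [0.5769, -0.0132, 0.0662]
tool_rot: [0.988, 1.335, -0.988]
force: [-0.2, -0.4, -1.2]
width: 0.017
```

```bash
python3 -m inch '[-1,0.001,0,0,0,-1,0,0,0,0]';python3 -m inch '[-1,0.001,0,0,0,-1,0,0,0,0]'
```

```text
time_s: 7.37
ee_pos: [0.5771, -0.0133, 0.0653]
tool_rot: [0.988, 1.335, -0.988]
force: [0.8, 0.4, -1.7]
width: 0.0172
time_s: 7.53
ee_pos: [0.5772, -0.0132, 0.0652]
tool_rot: [0.988, 1.335, -0.987]
force: [-2.2, 0.3, 6.1]
width: 0.017
```

```bash
python3 -m inch '[-0.4,0,0,0,0,-0.2,0,0,0,0,0,0,0,0,0,0,0,0,0,0,0,0,0,0,0]'; python3 -m inch '[0,-0.02,0,0,0,0,-0.03,0,0,0,0,-0.035,0,0,0,0,-0.035,0,0,0,0,-0.02,0,0,0]'; python3 - <<'E'
from look import *
m=env.camera_model("wrist"); p,Rt,o=tool(); print(p.round(4),o["force"],o["moment"],o["width"])
for c in ["wrist","side","scene"]:
    im=env.get_image(c)[:,:,::-1].copy(); cv2.imwrite(f"pics/{c}5.png",im)
b=cv2.imread("pics/side5.png")[120:230,190:300];a=cv2.imread("pics/scene5.png")[130:240,140:250]
cv2.imwrite("pics/ss5.png",cv2.resize(np.hstack([b,a]),None,fx=3.5,fy=3.5,interpolation=2))
E
```

```text
time_s: 7.95
ee_pos: [0.577, -0.0132, 0.0642]
tool_rot: [0.988, 1.335, -0.988]
force: [-0.7, -0.4, -0.1]
width: 0.0425
time_s: 8.37
ee_pos: [0.5784, -0.013, 0.2079]
tool_rot: [0.99, 1.332, -0.985]
force: [1.2, -0.5, -0.2]
width: 0.0425
[ 0.5784 -0.013   0.2079] [ 1.1977136  -0.45067795 -0.15177948] [ 0.04348665  0.00965454 -0.0334879 ] 0.04254451943018508
```

View pics/wrist5.png

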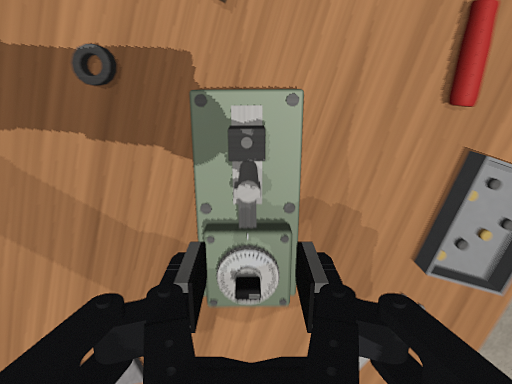

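View pics/ss5.png

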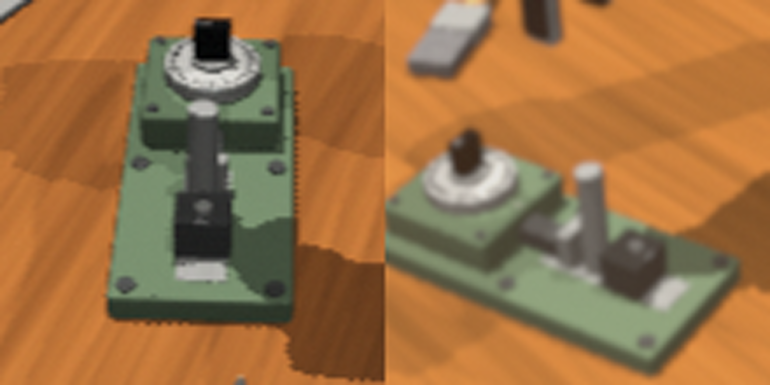

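The blank stands free between the jaws in all three views (wrist (248,180)). Next the knob: I'll measure the dial centre and check the joint sign.

```bash
python3 - <<'E'
from look import *
m=env.camera_model("wrist"); p,Rt,o=tool(); print(o["q"].round(3))
print("pred ring", proj(m,(.6073,-.1110,.059)), proj(m,(.6073,-.1110,.089)))
im=cv2.imread("pics/wrist5.png")[225:320,195:305]; cv2.imwrite("pics/w5c.png",cv2.resize(im,None,fx=5,fy=5,interpolation=2))
E
```

```text
[ 0.127  0.667 -0.312  1.738  0.275  0.776 -0.023]
pred ring [[249.40712976 277.50193282]] [[249.40601158 295.36073874]]
```

View pics/w5c.png

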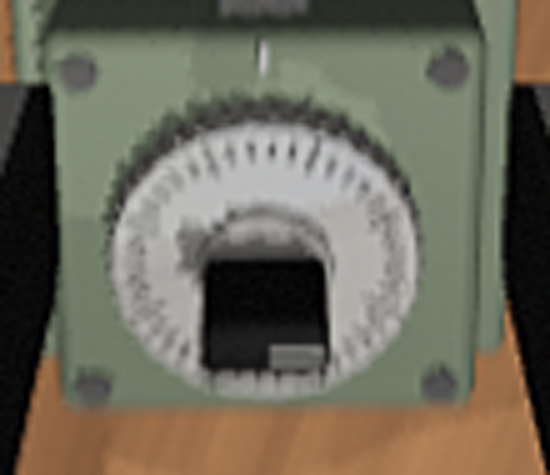

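```bash
python3 -m inch '[0,0,-0.0018,0.034,0,0,0,0,0.034,0,0,0,0,0.0342,0,0,0,0,0,-0.1,0,0,0,0,-0.1]'; python3 -m inch '[0,0,0,0,-0.11,0,0,0,0,-0.11,0,0,0,0,-0.11,0,0,0,0,-0.11,0,0,0,0,-0.11]';  python3 -m inch '[0,0,0,0,-0.11,0,0,0,0,-0.11,0,0,0,0,-0.11,0,0,0,0,-0.11,0,0,0,0,-0.11]'; python3 -m inch '[0,0,0,0,-0.11,0,0,0,0,-0.11,0,0,0,0,-0.051,0,0,0,0,0,0,0,0,0,0]'; python3 - <<'E'
from look import *
m=env.camera_model("wrist"); p,Rt,o=tool(); print(p.round(4),Rt.round(3).tolist(),o["q"].round(3),o["moment"],o["force"])
print("pred ring", proj(m,(.6063,-.1113,.059)), proj(m,(.6063,-.1113,.089)))
cv2.imwrite("pics/w6.png",env.get_image("wrist")[:,:,::-1])
E
```

```text
time_s: 8.93
ee_pos: [0.6042, -0.1152, 0.202]
tool_rot: [0.834, 1.406, -0.839]
force: [-0.5, 1.4, -0.3]
width: 0.0429
time_s: 9.35
ee_pos: [0.604, -0.1115, 0.2023]
tool_rot: [0.406, 1.536, -0.407]
force: [0.6, -0.3, -0.2]
width: 0.0428
time_s: 9.77
ee_pos: [0.604, -0.1115, 0.2023]
tool_rot: [-0.025, 1.574, 0.026]
force: [-0.2, -0.2, -0.3]
width: 0.0426
time_s: 10.18
ee_pos: [0.6043, -0.1115, 0.2028]
tool_rot: [-0.231, 1.561, 0.233]
force: [-0.1, -1.4, -0.4]
width: 0.0426
[ 0.6043 -0.1115  0.2028] [[-0.003, -0.291, 0.957], [0.001, 0.957, 0.291], [-1.0, 0.001, -0.002]] [ 0.509  0.801 -0.755  1.609  0.628  0.991  1.417] [ 0.00940342 -0.04137723 -0.01293257] [-0.11981746 -1.37471896 -0.35204234]
pred ring [[247.9608339  180.45826614]] [[247.75741697 190.33657922]]
```

View pics/w6.png

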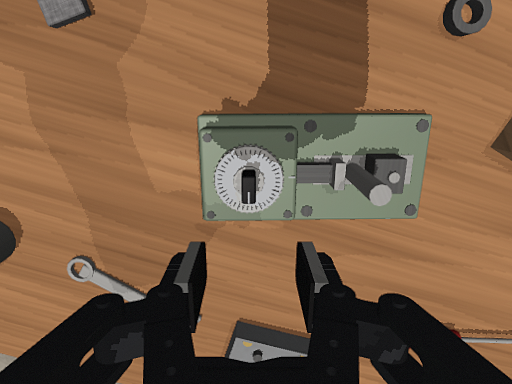

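```bash
python3 - <<'E'
import cv2
im=cv2.imread("pics/w6.png")[135:225,200:300]; cv2.imwrite("pics/w6c.png",cv2.resize(im,None,fx=6,fy=6,interpolation=2))
E
```

```text
(no output)
```

View pics/w6c.png

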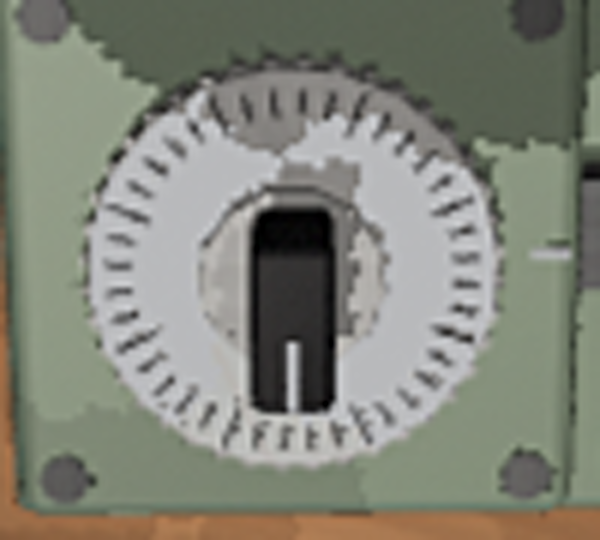

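Ring centre in the wrist view is (248.5,179.3) and the bar runs vertically at column 248.3, both within 1 mm of prediction. I descend onto the flats.

```bash
python3 -m inch '[0,0.03,0,0.0018,0,0,0.03,0,0,0,0,0.03,0,0,0,0,0.02,0,0,0,0,0,0,0,0]' 30; python3 -m inch '[0,0.014,0,0,0,0,0.008,0,0,0,0,0.003,0,0,0,0,0,0,0,0,0,0,0,0,0]'
```

```text
time_s: 10.65
ee_pos: [0.6033, -0.1113, 0.0896]
tool_rot: [-0.232, 1.567, 0.234]
force: [0.0, -0.6, -0.1]
width: 0.0431
time_s: 11.07
ee_pos: [0.6075, -0.1109, 0.07]
tool_rot: [-0.233, 1.557, 0.233]
force: [0.4, -0.7, 0.2]
width: 0.0426
```

```bash
python3 -m inch '[0,0.003,0,-0.001,0,0,0,0,0,0,0,0,0,0,0]'; python3 - <<'E'
from look import *
for i in range(3):
    p,Rt,o=tool(); print(p.round(4),o["moment"].round(3),Rt[:,0].round(3))
    im=env.get_image("side")
cv2.imwrite("pics/s7.png",cv2.resize(im[90:200,190:310,::-1],None,fx=5,fy=5,interpolation=2))
m=env.camera_model("wrist");print(proj(m,(.6057,-.111,.089)),proj(m,(.6057,-.111,.059)))
cv2.imwrite("pics/w7.png",env.get_image("wrist")[:,:,::-1])
E
```

```text
time_s: 11.32
ee_pos: [0.606, -0.1114, 0.0666]
tool_rot: [-0.233, 1.558, 0.233]
force: [0.5, -0.1, -0.3]
width: 0.043
[ 0.606  -0.1114  0.0666] [-0.017 -0.013  0.034] [ 0. -0. -1.]
[ 0.6061 -0.1113  0.0666] [ 0.024 -0.018 -0.025] [ 0. -0. -1.]
[ 0.6061 -0.1113  0.0666] [-0.034  0.004  0.024] [ 0. -0. -1.]
[[247.54948545 281.48124934]] [[248.035351   248.25596774]]
```

View pics/s7.png

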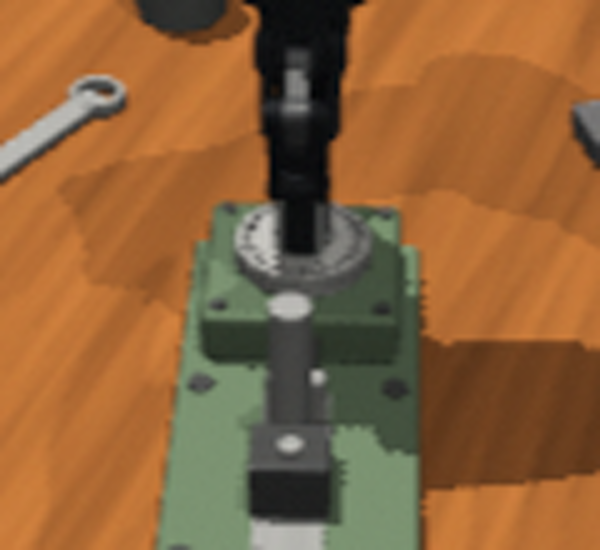

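View pics/w7.png

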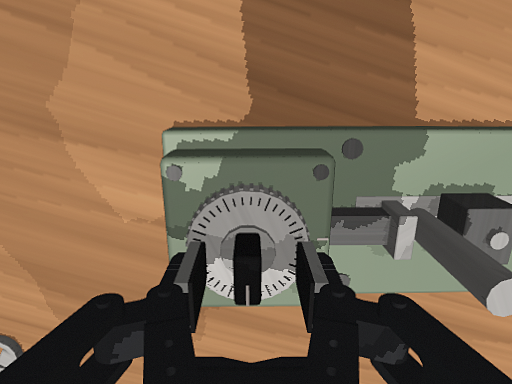

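```bash
python3 -m inch '[-0.4,0,0,0,0,-0.7,0,0,0,0,-1,0,0,0,0,-1,0,0,0,0,-1,0,0,0,0]' 60; python3 -m inch '[-1,0,0,0,0,-1,0,0,0,0,-1,0,0,0,0]'; python3 - <<'E'
from look import *
for i in range(4):
    p,Rt,o=tool(); print(p.round(4),o["force"].round(1),o["moment"].round(3),Rt[:,0].round(3),o["width"]); im=env.get_image("wrist")
cv2.imwrite("pics/w8.png",im[:,:,::-1])
E
```

```text
time_s: 11.93
ee_pos: [0.6065, -0.1128, 0.0666]
tool_rot: [-0.234, 1.558, 0.231]
force: [1.3, -4.5, 2.6]
width: 0.0109
time_s: 12.18
ee_pos: [0.6065, -0.1128, 0.0666]
tool_rot: [-0.234, 1.558, 0.231]
force: [0.7, -6.0, 4.3]
width: 0.0104
[ 0.6065 -0.1128  0.0666] [ 0.7 -6.   4.3] [-1.066 -0.266  0.121] [ 0.001 -0.002 -1.   ] 0.010435353217519313
[ 0.6065 -0.1127  0.0666] [ 1.6 -5.2  3.2] [-1.032 -0.281  0.209] [ 0.001 -0.002 -1.   ] 0.010501923693478025
[ 0.6065 -0.1128  0.0666] [ 1.1 -5.9  3.4] [-1.063 -0.213  0.201] [ 0.001 -0.002 -1.   ] 0.011002739610226292
[ 0.6065 -0.1127  0.0666] [ 1.7 -5.   2.9] [-1.044 -0.275  0.243] [ 0.001 -0.002 -1.   ] 0.01044689987440686
```

View pics/w8.png

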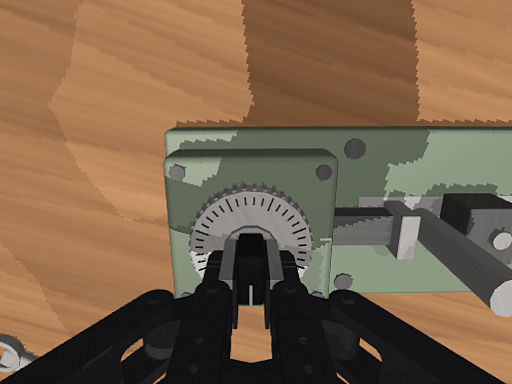

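```bash
cat > rd.py <<'E'
from look import *
z=[];F=[]
for i in range(4):
    p,Rt,o=tool(); z.append(o["moment"][2]);F.append(o["force"]); env.get_image("side")
th=np.arctan2(-Rt[1,1],Rt[0,1]); print(p.round(4),"th",th.round(3),"F",np.mean(F,0).round(1),"Mz",np.mean(z).round(3),np.std(z).round(3),"w",round(o["width"],4),"M",o["moment"].round(2), "t",o["time_s"])
E
python3 -m inch '[-1,0,-0.0014,0,0,-1,0,0,0,0]' >/dev/null; python3 rd.py; python3 -m inch '[-1,0,0,0,0.05,-1,0,0,0,0.05,-1,0,0,0,0.05,-1,0,0,0,0.05,-1,0,0,0,0]'; python3 rd.py
```

```text
[ 0.6065 -0.1128  0.0666] th -1.868 F [-0.2 -3.7  4.9] Mz 0.119 0.028 w 0.0109 M [-0.72  0.08  0.14] t 12.7
time_s: 13.17
ee_pos: [0.6065, -0.1127, 0.0666]
tool_rot: [-0.076, 1.569, 0.075]
force: [-0.0, -4.1, 4.6]
width: 0.0109
[ 0.6065 -0.1127  0.0666] th -1.668 F [ 0.  -3.8  5.5] Mz -0.162 0.044 w 0.0107 M [-0.72  0.03 -0.11] t 13.3167
```

```bash
python3 -m inch '[-1,0,0,0,0.05,-1,0,0,0,0.05,-1,0,0,0,0.05,-1,0,0,0,0.05,-1,0,0,0,0]'; python3 rd.py;python3 -m inch '[-1,0,0,0,0.05,-1,0,0,0,0.05,-1,0,0,0,0.05,-1,0,0,0,0.05,-1,0,0,0,0]'; python3 rd.py; python3 - <<'E'
from look import *
cv2.imwrite("pics/w9.png",env.get_image("wrist")[:,:,::-1]);cv2.imwrite("pics/s9.png",env.get_image("scene")[:,:,::-1])
E
```

```text
time_s: 13.78
ee_pos: [0.6065, -0.1128, 0.0666]
tool_rot: [0.081, 1.569, -0.082]
force: [0.4, -3.7, 6.2]
width: 0.0104
[ 0.6065 -0.1127  0.0666] th -1.468 F [ 0.7 -3.7  6.3] Mz -0.148 0.032 w 0.0108 M [-0.66  0.01 -0.18] t 13.9333
time_s: 14.4
ee_pos: [0.6065, -0.1127, 0.0666]
tool_rot: [0.238, 1.557, -0.238]
force: [-0.7, -3.6, 5.8]
width: 0.0107
[ 0.6065 -0.1128  0.0666] th -1.268 F [-0.2 -3.3  5.8] Mz -0.151 0.048 w 0.0108 M [-0.67 -0.01 -0.15] t 14.55
```

View pics/w9.png

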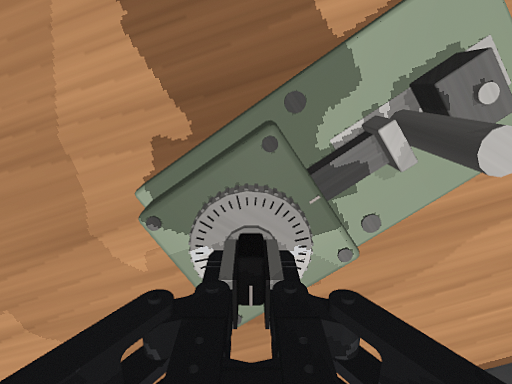

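```bash
python3 - <<'E'
import cv2,numpy as np
a=cv2.imread("pics/scene0.png")[165:195,145:185];b=cv2.imread("pics/s9.png")[165:195,145:185]
cv2.imwrite("pics/ring9.png",cv2.resize(np.hstack([a,b]),None,fx=9,fy=9,interpolation=2))
E
```

```text
(no output)
```

View pics/ring9.png

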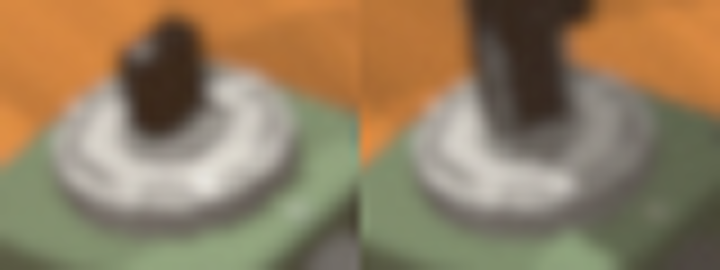

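```bash
python3 -m inch '[-1,0,0,0,0.05,-1,0,0,0,0.05,-1,0,0,0,0.05,-1,0,0,0,0.05,-1,0,0,0,0]'>/dev/null; python3 rd.py;python3 -m inch '[-1,0,0,0,0.05,-1,0,0,0,0.05,-1,0,0,0,0.05,-1,0,0,0,0.05,-1,0,0,0,0]'>/dev/null; python3 rd.py; python3 -m inch '[-1,0,0,0,0.05,-1,0,0,0,0.05,-1,0,0,0,0,-1,0,0,0,0]'>/dev/null; python3 rd.py; python3 - <<'E'
from look import *
cv2.imwrite("pics/w10.png",env.get_image("wrist")[:,:,::-1]);s=env.get_image("scene")[130:240,140:250,::-1]; cv2.imwrite("pics/s10.png",cv2.resize(s,None,fx=5,fy=5,interpolation=2))
E
```

```text
[ 0.6065 -0.1127  0.0666] th -1.068 F [-0.2 -3.6  6.1] Mz -0.118 0.022 w 0.0107 M [-0.67  0.02 -0.08] t 15.2667
[ 0.6066 -0.1127  0.0666] th -0.868 F [-0.2 -3.8  6.1] Mz -0.132 0.04 w 0.0106 M [-0.63  0.05 -0.16] t 15.8833
[ 0.6066 -0.1127  0.0666] th -0.768 F [-0.3 -3.4  6. ] Mz -0.142 0.018 w 0.0108 M [-0.69  0.06 -0.12] t 16.4167
```

View pics/w10.png

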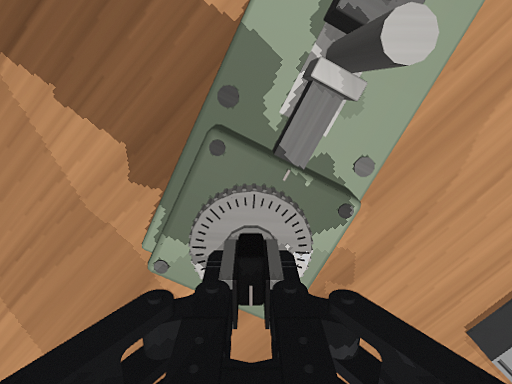

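View pics/s10.png

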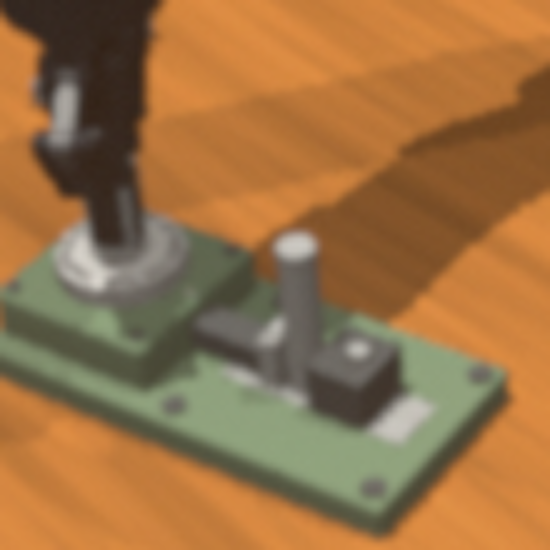

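Turned 1.1 rad so far: the jaw has advanced and the blank is upright. The free-running baseline Mz is about −0.14.

```bash
sed -i 's/range(4)/range(8)/' rd.py; for i in 1; do python3 -m inch '[-1,0,0,0,0.05,-1,0,0,0,0.05,-1,0,0,0,0]'>/dev/null; python3 rd.py; done; python3 -m inch '[-1,0,0,0,0.05,-1,0,0,0,0]'>/dev/null; python3 rd.py;  python3 -m inch '[-1,0,0,0,0.05,-1,0,0,0,0]'>/dev/null; python3 rd.py
```

```text
[ 0.6066 -0.1127  0.0666] th -0.668 F [-0.1 -3.2  6. ] Mz -0.14 0.041 w 0.0106 M [-0.69  0.02 -0.14] t 17.1667
[ 0.6066 -0.1127  0.0666] th -0.619 F [-0.3 -3.3  6. ] Mz -0.086 0.023 w 0.0109 M [-0.7   0.06 -0.08] t 17.7333
[ 0.6066 -0.1127  0.0666] th -0.569 F [-0.3 -3.3  6.2] Mz -0.096 0.032 w 0.0107 M [-0.71  0.   -0.13] t 18.3
```

```bash
python3 -m inch '[-1,0,0,0,0.05,-1,0,0,0,0]'>/dev/null; python3 rd.py
```

```text
[ 0.6066 -0.1127  0.0666] th -0.518 F [-0.9 -3.6  6.3] Mz -0.098 0.035 w 0.0108 M [-0.72 -0.02 -0.07] t 18.8667
```

```bash
python3 -m inch '[-1,0,0,0,0.05,-1,0,0,0,0]'>/dev/null; python3 rd.py
```

```text
[ 0.6066 -0.1127  0.0666] th -0.469 F [-0.3 -3.4  6.2] Mz -0.097 0.035 w 0.0109 M [-0.7  -0.05 -0.07] t 19.4333
```

```bash
python3 -m inch '[-1,0,0,0,0.05,-1,0,0,0,0]'>/dev/null; python3 rd.py
```

```text
[ 0.6066 -0.1127  0.0666] th -0.419 F [-0.4 -3.5  6.4] Mz -0.073 0.044 w 0.0106 M [-0.69 -0.02 -0.09] t 20.0
```

```bash
python3 -m inch '[-1,0,0,0,0.05,-1,0,0,0,0]'>/dev/null; python3 rd.py
```

```text
[ 0.6066 -0.1127  0.0666] th -0.369 F [-0.1 -3.5  6.1] Mz -0.063 0.037 w 0.0109 M [-0.68  0.03 -0.06] t 20.5667
```

```bash
python3 -m inch '[-1,0,0,0,0.05,-1,0,0,0,0]'>/dev/null; python3 rd.py;  python3 - <<'E'
from look import *
cv2.imwrite("pics/w11.png",env.get_image("wrist")[:,:,::-1]);s=env.get_image("scene")[130:240,140:250,::-1]; cv2.imwrite("pics/s11.png",cv2.resize(s,None,fx=5,fy=5,interpolation=2))
E
```

```text
[ 0.6066 -0.1127  0.0666] th -0.319 F [-0.3 -3.4  6.2] Mz -0.013 0.027 w 0.0111 M [-0.7   0.04 -0.02] t 21.1333
```

View pics/w11.png

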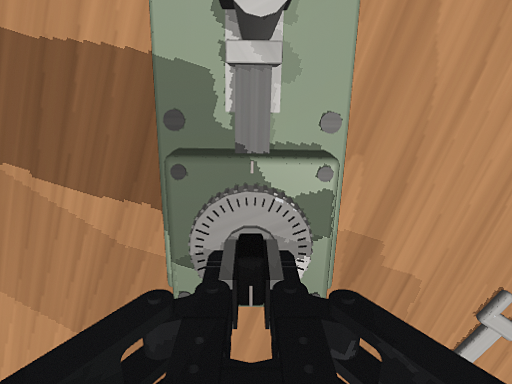

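View pics/s11.png

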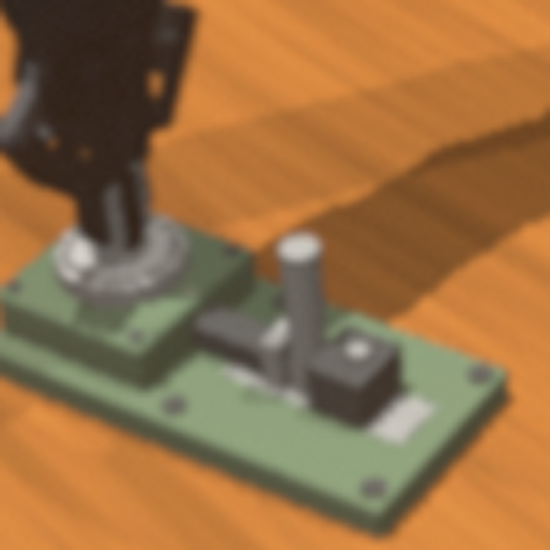

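```bash
python3 -m inch '[-1,0,0,0,0.05,-1,0,0,0,0]'>/dev/null; python3 rd.py; python3 rd.py
```

```text
[ 0.6066 -0.1128  0.0666] th -0.269 F [ 0.2 -3.7  6.4] Mz 0.041 0.033 w 0.0108 M [-0.75 -0.01  0.02] t 21.8
[ 0.6066 -0.1127  0.0666] th -0.269 F [-0.7 -3.7  6.4] Mz 0.005 0.025 w 0.0112 M [-0.73 -0.   -0.03] t 22.2
```

The rise over the free halted baseline is about 0.12 N m, and it is 0.15 rad past first contact. Both put the squeeze at about 20 N, so I let go.

```bash
python3 -m inch '[-0.5,0,0,0,0,-0.3,0,0,0,0,-0.1,0,0,0,0,0,0,0,0,0,0,0,0,0,0]'; python3 -m inch '[0,-0.01,0,0,0,0,-0.02,0,0,0,0,-0.03,0,0,0,0,-0.035,0,0,0,0,-0.035,0,0,0]';python3 -m inch '[0,-0.03,0,0,0,0,0,0,0,0]'; python3 - <<'E'
from look import *
m=env.camera_model("wrist"); p,Rt,o=tool(); print(p.round(4),o["force"],o["moment"],o["time_s"])
for c in ["wrist","side","scene"]: cv2.imwrite(f"pics/{c}12.png",env.get_image(c)[:,:,::-1])
b=cv2.imread("pics/side12.png")[100:210,190:300];a=cv2.imread("pics/scene12.png")[140:250,130:240]
cv2.imwrite("pics/ss12.png",cv2.resize(np.hstack([b,a]),None,fx=3.5,fy=3.5,interpolation=2))
c=cv2.imread("pics/wrist12.png")[190:330,180:320];d=cv2.imread("pics/wrist5.png")[190:330,180:320]
cv2.imwrite("pics/ww12.png",cv2.resize(np.hstack([d,c]),None,fx=2.8,fy=2.8,interpolation=2))
E
```

```text
time_s: 22.67
ee_pos: [0.6061, -0.1119, 0.0659]
tool_rot: [1.009, 1.325, -1.009]
force: [0.7, -0.2, -0.2]
width: 0.0427
time_s: 23.08
ee_pos: [0.6058, -0.1124, 0.198]
tool_rot: [1.009, 1.325, -1.01]
force: [1.5, -0.8, 0.1]
width: 0.0425
time_s: 23.25
ee_pos: [0.6105, -0.1126, 0.2338]
tool_rot: [1.014, 1.313, -1.002]
force: [0.4, 0.4, -0.5]
width: 0.0426
[ 0.6105 -0.1126  0.2338] [ 0.35734228  0.41942385 -0.47479128] [ 0.08744782 -0.0812614  -0.04250261] 23.25
```

View pics/wrist12.png

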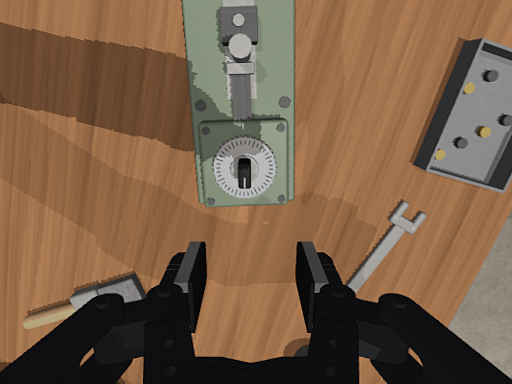

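View pics/ss12.png

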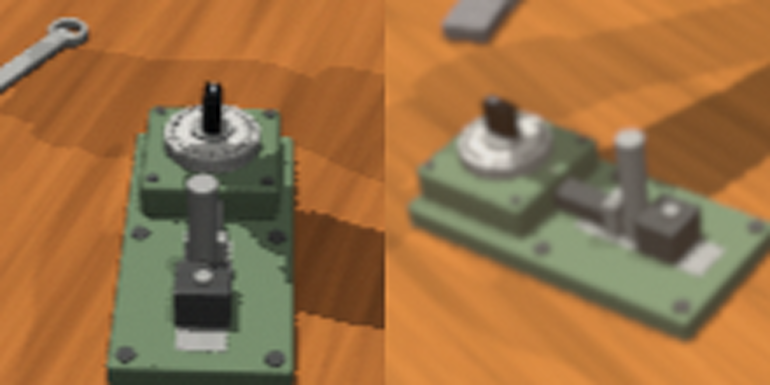

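```bash
python3 - <<'E'
from look import *
fx=np.array([.5877,-.0482]);yw=.297;c,s=np.cos(yw),np.sin(yw);Rf=np.array([[c,-s],[s,c]])
for cam,old in (("scene",(147.0,177.5)),("side",(245.7,129.7)),("wrist",None)):
    env.get_image(cam); m=env.camera_model(cam)
    print(cam,old,[(np.round(r["at"],1).tolist(),round(r["confidence"],2),((onz(m,r["at"],.059)[:2]-fx)@Rf).round(3).tolist()) for r in env.landmark_of("ring_mark",cam)[:2]])
print(env.get_obs()["joint_vel"].round(3))
E
python3 -m inch '[0,0,0,0,0,0,0,0,0,0]'
python3 -c "
from station import env; env.job_done(); print(env.get_obs()['time_s'])"
```

```text
scene (147.0, 177.5) [([150.9, 179.5], 0.73, [0.015, -0.093])]
side (245.7, 129.7) [([242.2, 129.8], 0.8, [0.019, -0.091]), ([238.3, 283.5], 0.21, [-0.001, 0.327])]
wrist None [([263.3, 199.6], 0.66, [0.01, -0.093])]
[ 0.    -0.004  0.    -0.008  0.001  0.002 -0.001]
time_s: 23.87
ee_pos: [0.6062, -0.1126, 0.2259]
tool_rot: [1.009, 1.325, -1.01]
force: [0.1, 0.5, 0.1]
width: 0.0428
the job is handed in; nothing more can be done
the job is handed in; nothing more can be done
```

I handed the job in at about 24 s. The blank is clamped between the jaws, but I could not confirm that the outer ring stayed within 4 mm.

**What I did:** I took the plain grey blank from the second hole, next to the cone. I lowered it to the pocket floor, with about 4.5 mm clearance to both jaws, and let go. Then I gripped only the knob's bar and turned it 1.6 rad clockwise. The torque began to rise at about 1.45 rad. I opened the fingers and lifted clear.

**Last checks:**
- **Blank:** it stands upright between jaw and anvil in all three views, and the fingers are well clear. I did not re-check the other cutters after the lift; they stood in their holes in the view taken then.
- **Squeeze:** the halted torque rose about 0.12 N m over the free readings, which is about 20 N. The angle past contact (0.15 rad) gives the same. Single readings scattered by about 0.03 N m, and the last two averages were 0.041 and 0.005, so expect roughly 17–23 N.
- **Outer ring:** I kept the fingertips about 7 mm above it by the arm's pose reading. The mark detector disagreed: its pixel moved about 4 px in each fixed camera, or some 5–7 mm at face value. Its fixes also differed by up to 9 mm between cameras in the final pictures, so it proves nothing either way. The fixed-camera pictures were too coarse to show the ring's marks.

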